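# Let the barrel-shaped teat case out of the two-lane caddy

## Robot

A 7-joint arm with a two-finger parallel gripper is mounted at the origin on the work surface. World frame = base frame: x ahead of the robot, y to its left, z up, the work surface at z = 0. Lengths are in m, angles in rad, forces in N, time in s.
With the tool pointing down it reaches from about 0.4 to 0.85 m from the base axis. Payload 10.4 kg.
Tool frame: the origin (TCP) lies on the centre line of the jaws, within the pads' length; the fingertips stand 17 mm ahead of it and the grasp point (between the pads) lies 2 mm behind it; x points along the fingers, z is the direction in which the jaws open and shut, and the axes are right-handed (so a half turn about x gives the same grasp; the last joint's range is limited). The gripper opens to 87 mm and grips with 3 to 60 N. Pads are 19 mm wide; open, the fingers measure 117 mm over their backs; the gripper's body (75 mm by 190 mm) begins 51 mm behind the grasp point.
Start: joints at [-1.273, 0.332, -0.065, 1.46, 0.022, 1.35, -0.088], TCP at [0.197, 0.593, 0.209] pointing down, gripper open.
Joint ranges: [-2.6, 2.6], [-0.5, 2.12], [-1.47, 1.34], [0.16, 2.42], [-1.27, 4.41], [0.06, 2.06], [-2.6, 2.6]. Speed limits (rad/s): [2.22, 2.22, 2.79, 2.79, 3.14, 3.14, 3.14].

## Interface

Orientations are given as [roll, pitch, yaw] about the fixed x, y, z axes, in that order (R = Rz(yaw) Ry(pitch) Rx(roll)).
In Python, from plant import manip gives the robot as it stands.
- The arm moves only by the tool jog_arm, never from a script. Its argument "deltas" is a list of rows, each a list of 7 numbers: the shift along the tool's x, y, z in mm, then the turn, a rotation vector about the tool's x, y, z in rad, then the finger opening in mm, from 0 to 87. A call has 1 to 5 rows; each row shifts and turns the commanded pose from where the row before left it, along the tool's axes as they then stand; what a row does not reach is not made up. A row lasts 1/10 s, in which the tool goes at most 50 mm and 8.59 degrees, less where a joint would pass 70% of its speed; a pose out of reach is approached as far as the arm can. A call with a gripper value outside its range is refused whole. The fingers move at their own pace and stop on an object; "grip_force" is the grip in N (left out, the last holds). Time passes only in rows, so rows that do not move let the fingers close. It gives the time, the measured TCP pose, the force and the opening at its end, in the units of the state.
- manip.state(): the state, without advancing time (a new reading comes with each control period).
- manip.capture(name): name is "side" or "top"; returns the picture (384x512x3 uint8, blue, green, red); there is no depth.
- manip.camera_params(name): a dict with "intrinsics" (3x3 intrinsics, pixels), "k1" (the pictures are not rectified: a ray, as slopes to the right and down, at radius r is drawn at 1 + k1 r^2 times it, then the intrinsics apply), "extrinsics" (4x4, takes a point from camera to world coordinates). Camera axes: x right, y up, looking along -z (the intrinsics and any distortion apply to the point x, -y, -z); pixel columns grow to the right and rows downward; lengths in m; the calibration is good to about 2 mm. A picture is of the moment at which its call begins. camera_params takes no time and is no camera call.
- manip.sign_off(): hands the job in, once; it reports no verdict.
Trained networks look in the newest picture that a camera, given by its name, has taken for a name from the list of things; names that differ only in an ending like _2 or _b are one class to them, and where a whole thing is asked for, a point or a joint stands for the part that bears it (a point fixed in the world has none). Each returns a list of dicts, best first, with "score" (0 to 1); they miss things now and then, are a little off and sometimes report something else, mostly with a low value. They report only what shows in the picture. A call takes as long as a camera call. They do not tell look-alikes from the thing itself.
- manip.spot_in(camera, name): "xyz" ([x, y, z] in m, in the coordinates of the camera as it stood for that picture, good to about 4 mm: the middle of the surface that is visible of it).
The state is a dict: "clock": time; "qpos": joint angles; "dq": joint speeds; "tau": joint torques, N m; "eef_pos": TCP position; "eef_rot": TCP orientation; "ft_force": force on the tool from outside, world axes, zero at the start; "ft_torque": the same for the moment, N m; "width": opening from 0.0 (shut) to 1.0 (fully open).
Only numpy, scipy, OpenCV 4.12 (cv2) and the standard library are available. Lean on these libraries where they do the work, as an engineer would, in place of code of your own. Each camera call takes 0.05 s, during which the arm holds its last target.

## Task

Two teat cases wait behind the gates of the two-lane caddy, one barrel-shaped and one ball-shaped. With the fingertips press down the outer pad of the rocker that belongs to the barrel's lane, so that its gate lifts and the barrel rolls out by itself into the catch pen at the front; then let the rocker come back up so that the gate is shut again. Do not touch, lift or carry either case, leave the ball waiting behind its gate, and do not disturb the other things on the shelf.

Things in the scene. Friction and masses are not known exactly. Their poses are not given: they have to be found in the camera images.
- caddy: Fixed grey plastic caddy, 220 mm along x, 144 mm wide at the lanes. Origin: centre of its underside, on the shelf; x points to its back, away from the robot, y left, z up; yaw within 0.35 rad. Two lanes side by side, centres at y = +36 (left) and -36 mm (right), 64 mm wide inside, walls 78 mm high. The floor is one plane, sloping down 10 degrees to the front, 34 mm high at x = 0.
- pen (a point): Middle of the floor of the catch pen at the caddy's front (caddy x = -70, y = 0, z = 22 mm). One open pen for both lanes, x = -106 to -34 mm, 136 mm wide inside, side walls 52 mm and front wall 48 mm high above the shelf.
- left_gate (a point): Middle of the lower edge of the left gate, an aluminium plate 36 mm wide in the mouth of the left lane (caddy x = -32, y = +36 mm), 43 mm above the shelf when shut. It hangs on the inner end of the left rocker and rises with it.
- right_gate (a point): The same for the right lane's gate (y = -36 mm) on the right rocker.
- left_pad (a point): Centre of the top of the left rocker's press pad, a ribbed aluminium square 36 x 36 mm at the bar's outer end, 105 mm outward of the pivot (caddy x = -32, y = +230 mm). At rest it is level, 117 mm above the shelf; fully pressed it is about 52 mm lower, less than 10 mm further in or out, tilted 0.5 rad. The point moves with the pad.
- right_pad (a point): The same for the right rocker, mirrored: caddy x = -32, y = -230 mm.
- left_rocker (a joint): Angle of the left rocker, rad: 0 = pad up, gate shut; 0.5 = pad down at its stop, gate fully lifted; a case passes from about 0.4. The rocker is an aluminium bar along the caddy's y, pivoting 105 mm above the shelf in a forked post (116 mm high, caddy x = -32, y = +125 mm). A spring returns it to 0; about 2 N on the pad starts it, about 5 N holds it down.
- right_rocker (a joint): Angle of the right rocker (post at y = -125 mm), with the same meaning and spring.
- barrel: The barrel-shaped teat case: white plastic cylinder, 44 mm diameter, 56 mm long, lying across its lane (axis along its own y), about 40 g, loose. Origin at its centre. It waits against one of the two gates, which one differs from run to run; once its gate is lifted clear it rolls by itself into the pen within about 1 s.
- ball: The ball-shaped teat case: white plastic sphere, 44 mm diameter, loose, origin at its centre. It waits against the other gate.
- bottle: Empty glass feeding bottle, 58 mm diameter, 130 mm tall, loose, standing behind the left rocker. Origin at the centre of its underside.
- pot: Lidded ceramic pot, 74 mm diameter, 82 mm tall, loose, standing behind the right rocker. Origin at the centre of its underside.
- scoop: Bamboo scoop, about 138 mm long, 22 mm high, loose, lying in front of the caddy. Origin at its underside, near the middle.
- mug: Blue ceramic mug, 76 mm diameter, 85 mm tall, loose, at the right side of the shelf. Origin at the centre of its underside.
- jar: Glass jar with steel cap, 70 mm diameter, 90 mm tall, loose, at the left side. Origin at the centre of its underside.
- tin: Steel tin with a paper wrap, 100 mm diameter, 120 mm tall, loose, at the right side. Origin at the centre of its underside.
Not all that is in view belongs to the job. Leave any red look-alike of the barrel alone. Leave any red look-alike of the ball alone.

How it is judged:
On the way, in this order (a step that is already met when the one before it is completed fails the run):
1. a rocker is being pressed down at its pad by the hand (((value of joint left_rocker above 0.2 rad and horizontal distance between the grasp point and left_pad below 0.06 m) or (value of joint right_rocker above 0.2 rad and horizontal distance between the grasp point and right_pad below 0.06 m))).
2. the barrel has rolled out into the catch pen (x of barrel in the frame of caddy between -0.105 and -0.055 m and y of barrel in the frame of caddy between -0.068 and 0.068 m and z of barrel in the frame of caddy below 0.065 m), for 0.1 s.
At the end, for the whole second after the job is handed in: The barrel lies still (under 30 mm/s) in the catch pen (centre 55 to 105 mm in front of the caddy's origin, between the pen walls, not above 65 mm), both rockers are back up (under 0.06 rad) and the ball is still behind its gate (all of step 2 and linear speed of barrel below 0.03 m/s and value of joint each of left_rocker, right_rocker below 0.06 rad and x of ball in the frame of caddy above -0.03 m); the robot touches nothing.
It fails at once if the ball-shaped case moved more than 20 mm (distance of ball from where it was at the start of the episode above 0.02 m).
It fails at once if a case touched by the fingers or arm, or lifted above 90 mm (contact force between any of the fingers, the arm and barrel above 0.3 N or contact force between any of the fingers, the arm and ball above 0.3 N or z of barrel in the frame of caddy above 0.09 m).
It fails at once if a bystander moved more than 30 mm (distance of any of bottle, pot, scoop, mug, jar, tin from where it was at the start of the episode above 0.03 m).
It also fails if it takes over 38 s, if anything falls off the work surface, if the arm or the gripper's body presses on something with over 40 N, if the wrist force passes 120 N, or if a joint passes its speed limit or range.

## Working session

There is one attempt and no reset: what is moved stays moved. The work goes in short steps, Python scripts to look and compute and a tool call to move; the robot and the scene stay as the last step left them, time stands still between calls to the robot, and variables do not carry over. Pictures are saved under pics/ and viewed, and the job is handed in when it is done.

Besides the shell and the picture viewer there is one more tool, called after "Emit:" as name([rows], argument=value, ...), one row to a line, values as JSON. jog_arm: Moves the arm, as the interface text tells. Its arguments: {"type":"object","properties":{"deltas":{"type":"array","items":{"type":"array","items":{"type":"number"}}},"grip_force":{"type":"number"}},"required":["deltas"]}

```bash
mkdir -p pics; ls
python3 - <<'E'
from plant import manip
import cv2
for n in("side","top"):
    im=manip.capture(n); cv2.imwrite(f"pics/{n}0.png",im)
    p=manip.camera_params(n); print(n,p)
    for t in("barrel","ball","left_pad","right_pad","caddy"):
        print(t,[(round(d["score"],2),d["xyz"]) for d in manip.spot_in(n,t)][:3])
print(manip.state())
E
```

```text
pics
side {'intrinsics': array([[440.80115119,   0.        , 255.75546013],
       [  0.        , 440.80115119, 190.18785009],
       [  0.        ,   0.        ,   1.        ]]), 'k1': 0.016701998099191543, 'extrinsics': array([[ 0.98170197, -0.14043925,  0.12860042,  0.71743046],
       [ 0.1901326 ,  0.7602445 , -0.62119071, -0.81749531],
       [-0.0105282 ,  0.63427527,  0.7730356 ,  1.0830371 ],
       [ 0.        ,  0.        ,  0.        ,  1.        ]])}
barrel [(0.67, [-0.1243, -0.0585, -1.31]), (0.46, [0.0454, 0.0413, -1.3372])]
ball [(0.69, [0.0357, 0.0424, -1.3712]), (0.58, [0.0504, 0.0876, -1.3827]), (0.54, [0.1114, -0.0955, -1.2424])]
left_pad [(0.64, [0.0509, 0.1927, -1.4209])]
right_pad [(0.77, [-0.0048, -0.03, -1.2363])]
caddy [(0.96, [0.0389, 0.0465, -1.3686])]
top {'intrinsics': array([[390.07207278,   0.        , 259.73406107],
       [  0.        , 390.07207278, 186.6272483 ],
       [  0.        ,   0.        ,   1.        ]]), 'k1': -0.024476141999360806, 'extrinsics': array([[-0.03578508,  0.9785266 , -0.20299044,  0.25538956],
       [-0.99935819, -0.0353687
[... 355 characters left out ...]
right_pad [(0.8, [0.0364, 0.0274, -1.3735])]
caddy []
{'clock': 0.6, 'qpos': array([-1.27259802,  0.33219714, -0.06471515,  1.46010167,  0.02158409,
        1.34988062, -0.0885189 ]), 'dq': array([ 0.0010362 , -0.00237432, -0.00066175, -0.00022383,  0.00184245,
       -0.00144295,  0.00217449]), 'tau': array([-9.24624765e-04, -6.22758508e+01,  2.42261658e-02, -3.89979708e+01,
       -6.11211732e-02,  3.18445649e-02,  2.12844066e-05]), 'eef_pos': array([0.19705431, 0.59315269, 0.20907655]), 'eef_rot': array([0.37347317, 1.57068312, 1.6234664 ]), 'ft_force': array([ 0.12767848, -0.01292742,  0.70487999]), 'ft_torque': array([ 0.0095083 ,  0.0082193 , -0.03715156]), 'width': 0.9982028551964958}
```

View pics/side0.png

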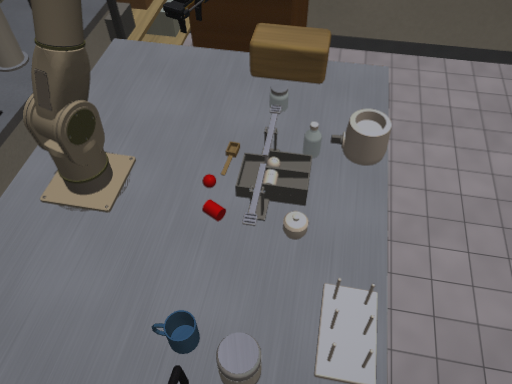

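View pics/top0.png

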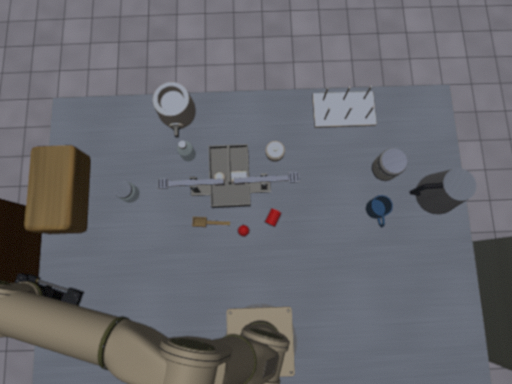

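Run:
```python
import cv2,numpy as np
a=cv2.imread('pics/top0.png');b=cv2.imread('pics/side0.png')
cv2.imwrite('pics/crop0.png',np.hstack([cv2.resize(a[130:230,170:270],(400,400),interpolation=2),cv2.resize(b[120:220,210:310],(400,400),interpolation=2)]))
from plant import manip
for n,l in (("side",("left_pad","right_pad","barrel","ball")),("top",("left_pad","right_pad","barrel","ball"))):
    E=manip.camera_params(n)['extrinsics']
    for t in l:
        for d in manip.spot_in(n,t): print(n,t,round(d['score'],2),(E@np.r_[d['xyz'],1])[:3].round(3))
```

```text
side left_pad 0.64 [0.558 0.221 0.106]
side right_pad 0.77 [ 0.558 -0.073  0.108]
side barrel 0.67 [ 0.435 -0.072  0.035]
side barrel 0.46 [0.584 0.053 0.075]
side ball 0.69 [0.57  0.073 0.05 ]
side ball 0.58 [0.577 0.118 0.069]
side ball 0.54 [ 0.68  -0.097  0.061]
top left_pad 0.84 [0.558 0.241 0.113]
top right_pad 0.8 [ 0.56  -0.055  0.108]
top barrel 0.57 [0.591 0.062 0.076]
top barrel 0.56 [ 0.431 -0.055  0.04 ]
top barrel 0.56 [ 0.6   -0.479  0.113]
top ball 0.61 [0.588 0.127 0.077]
```

View pics/crop0.png

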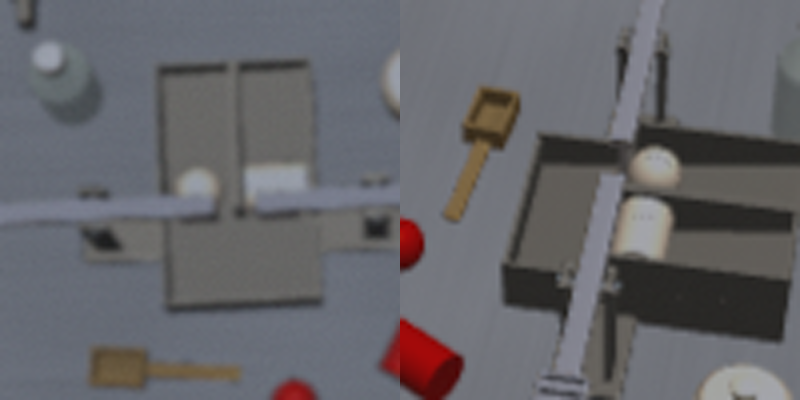

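```bash
cat > h.py <<'E'
import numpy as np,cv2
from plant import manip
def ray(n,u,v):
    p=manip.camera_params(n);K=p['intrinsics'];E=p['extrinsics']
    q=cv2.undistortPoints(np.array([[[u,v]]],float),K,np.array([p['k1'],0,0,0,0.]))[0,0]
    return E[:3,3],E[:3,:3]@np.array([q[0],-q[1],-1])
def atz(n,u,v,z):
    o,d=ray(n,u,v);return (o+d*(z-o[2])/d[2]).round(4)
def proj(n,P):
    p=manip.camera_params(n);K=p['intrinsics'];E=p['extrinsics']
    c=np.linalg.inv(E)@np.r_[P,1];s=np.array([c[0],-c[1]])/-c[2];s=s*(1+p['k1']*(s@s));return K[:2,:2]@s+K[:2,2]
E
python3 - <<'E'
import cv2,numpy as np
a=cv2.imread('pics/top0.png');b=cv2.imread('pics/side0.png')
cv2.imwrite('pics/crop1.png',np.vstack([cv2.resize(a[160:200,150:310],(800,200),interpolation=2),np.hstack([cv2.resize(b[100:150,240:290],(400,400),interpolation=2),cv2.resize(b[185:235,235:285],(400,400),interpolation=2)])]))
E
```

```text
(no output)
```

View pics/crop1.png

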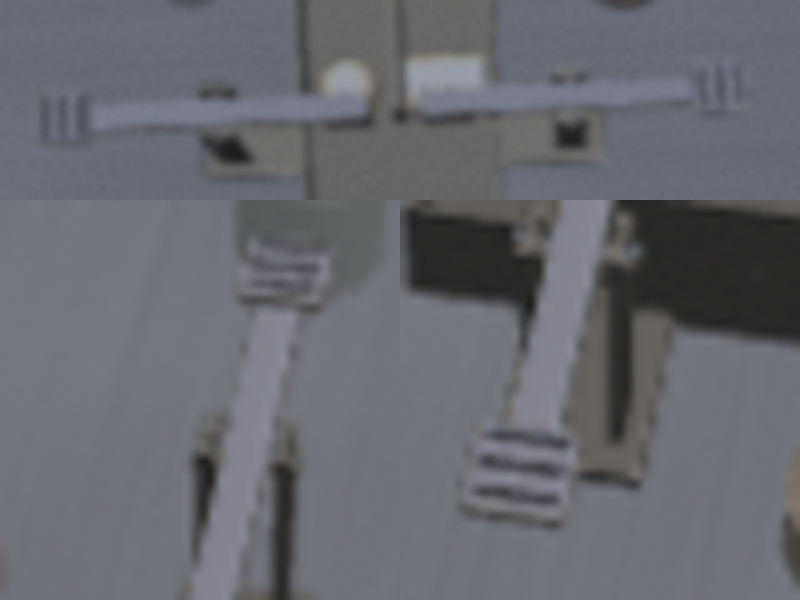

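Run:
```python
from h import *
def tri(a,b):
    o1,d1=ray('top',*a);o2,d2=ray('side',*b)
    s=np.linalg.lstsq(np.c_[d1,-d2],o2-o1,rcond=None)[0];p,q=o1+s[0]*d1,o2+s[1]*d2
    return ((p+q)/2).round(4),np.linalg.norm(p-q).round(4)
print('R',tri((293.5,177.5),(250,219.7)),atz('top',293.5,177.5,.117),atz('side',250,219.7,.117))
print('L',tri((163,183.8),(275.4,109.4)),atz('top',163,183.8,.117),atz('side',275.4,109.4,.117))
s=manip.state()
from scipy.spatial.transform import Rotation as R
print(R.from_euler('xyz',s['eef_rot']).as_matrix().round(3))
```

```text
R (array([ 0.5606, -0.1381,  0.1084]), np.float64(0.0022)) [ 0.5596 -0.1368  0.117 ] [ 0.561  -0.1448  0.117 ]
L (array([0.5544, 0.3214, 0.1099]), np.float64(0.0016)) [0.5535 0.32   0.117 ] [0.5549 0.3125 0.117 ]
[[-0.    -0.949  0.315]
 [ 0.     0.315  0.949]
 [-1.     0.     0.   ]]
```

Emit:
jog_arm([
  [0, 0, 0, -0.107, 0, 0, 0],
  [0, 0, 0, -0.107, 0, 0, 0],
  [0, 0, 0, -0.107, 0, 0, 0],
  [0, -11, -13, 0, 0, 0, 0],
  [0, -22, -26, 0, 0, 0, 0],
], grip_force=20)

```text
clock: 1.5
eef_pos: [0.2289, 0.5543, 0.2086]
eef_rot: [1.425, 1.57, 2.996]
ft_force: [0.5, -1.0, 0.1]
width: 0.631
```

Emit:
jog_arm([
  [0, -22, -26, 0, 0, 0, 0],
  [0, -22, -26, 0, 0, 0, 0],
  [0, -22, -26, 0, 0, 0, 0],
  [0, -22, -26, 0, 0, 0, 0],
  [0, -22, -26, 0, 0, 0, 0],
])

```text
clock: 2.0
eef_pos: [0.3416, 0.4218, 0.2093]
eef_rot: [-0.601, 1.57, 0.965]
ft_force: [1.2, 0.2, -0.7]
width: 0.174
```

Emit:
jog_arm([
  [0, -22, -28, 0, 0, 0, 0],
  [0, -22, -28, 0, 0, 0, 0],
  [0, -22, -28, 0, 0, 0, 0],
  [0, -22, -28, 0, 0, 0, 0],
  [0, -22, -28, 0, 0, 0, 0],
])

```text
clock: 2.5
eef_pos: [0.4511, 0.2816, 0.2093]
eef_rot: [-0.482, 1.57, 1.084]
ft_force: [1.1, 0.4, 0.4]
width: 0.002
```

Emit:
jog_arm([
  [0, -15, -35, 0, 0, 0, 0],
  [0, -15, -35, 0, 0, 0, 0],
  [0, -15, -35, 0, 0, 0, 0],
  [0, -15, -35, 0, 0, 0, 0],
  [0, -15, -35, 0, 0, 0, 0],
])

```text
clock: 3.0
eef_pos: [0.5253, 0.1064, 0.2093]
eef_rot: [-0.543, 1.57, 1.023]
ft_force: [0.4, -0.1, 0.2]
width: 0.005
```

Emit:
jog_arm([
  [0, -10, -40, 0, 0, 0, 0],
  [0, -10, -40, 0, 0, 0, 0],
  [0, -10, -40, 0, 0, 0, 0],
  [0, -5, -40, 0, 0, 0, 0],
  [0, 0, -25, 0, 0, 0, 0],
])

```text
clock: 3.5
eef_pos: [0.5596, -0.0807, 0.2092]
eef_rot: [-2.485, 1.57, -0.922]
ft_force: [0.2, 1.1, 0.9]
width: 0.006
```

Emit:
jog_arm([
  [0, 0, -30, 0, 0, 0, 0],
  [0, 0, -29, 0, 0, 0, 0],
  [25, 0, 0, 0, 0, 0, 0],
  [25, 0, 0, 0, 0, 0, 0],
  [5, 0, 0, 0, 0, 0, 0],
])

```text
clock: 4.0
eef_pos: [0.558, -0.1356, 0.1516]
eef_rot: [1.383, 1.567, 2.949]
ft_force: [-0.6, 0.1, 0.0]
width: 0.007
```

Run:
```python
from h import *
a=manip.capture('side');b=manip.capture('top')
cv2.imwrite('pics/c2.png',np.hstack([cv2.resize(b[130:230,200:300],(400,400),interpolation=2),cv2.resize(a[150:250,205:305],(400,400),interpolation=2)]))
s=manip.state();print(s['eef_pos'],s['clock'],s['ft_force'])
```

```text
[ 0.5593694  -0.13526597  0.15380352] 4.1 [-0.00747123 -0.1435693  -0.00929763]
```

View pics/c2.png

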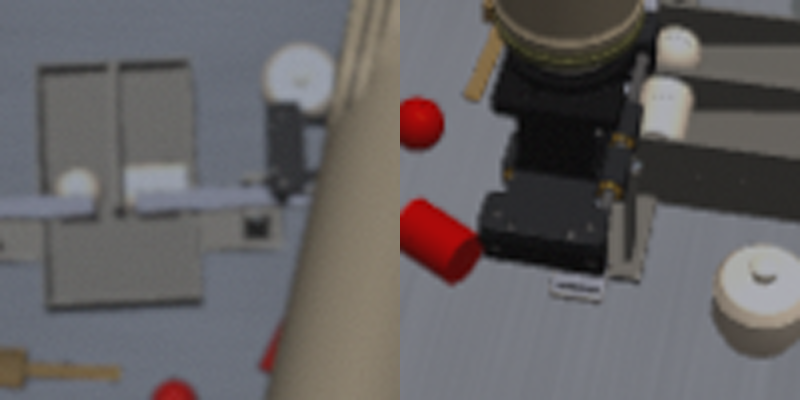

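Emit:
jog_arm([
  [0, -1, -5, 0, 0, 0, 0],
  [6, 0, 0, 0, 0, 0, 0],
  [6, 0, 0, 0, 0, 0, 0],
  [5, 0, 0, 0, 0, 0, 0],
  [5, 0, 0, 0, 0, 0, 0],
])

```text
clock: 4.6
eef_pos: [0.5612, -0.1396, 0.1315]
eef_rot: [0.823, 1.571, 2.394]
ft_force: [0.2, 0.0, -0.4]
width: 0.009
```

Emit:
jog_arm([
  [5, 0, 0, 0, 0, 0, 0],
  [5, 0, 0, 0, 0, 0, 0],
  [5, 0, 0, 0, 0, 0, 0],
  [5, 0, 0, 0, 0, 0, 0],
  [0, 0, 0, 0, 0, 0, 0],
])

```text
clock: 5.1
eef_pos: [0.5608, -0.1397, 0.1112]
eef_rot: [1.457, 1.57, 3.028]
ft_force: [1.2, -0.0, -0.4]
width: 0.008
```

Run:
```python
from h import *
a=manip.capture('side')
cv2.imwrite('pics/c3.png',cv2.resize(a[140:240,205:305],(600,600),interpolation=2))
s=manip.state();print(s['eef_pos'],s['clock'],s['ft_force'])
```

```text
[ 0.56103113 -0.13974844  0.11165632] 5.15 [ 0.44142409 -0.08184107 -0.51701805]
```

View pics/c3.png

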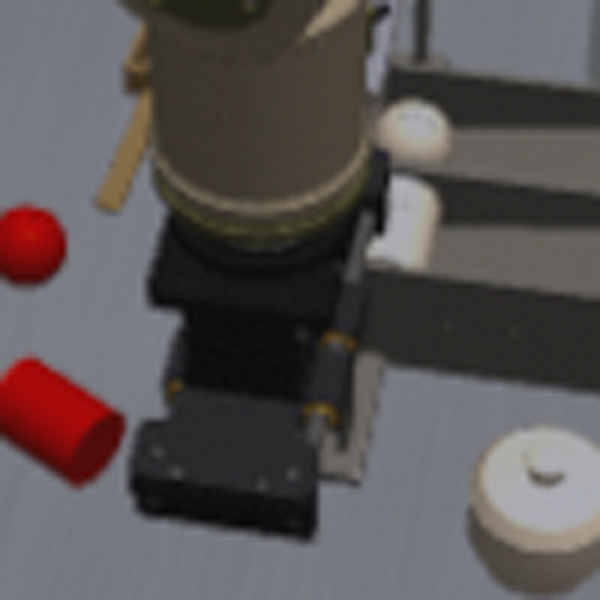

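Run:
```python
from h import *
b=manip.capture('top')
cv2.imwrite('pics/c4.png',cv2.resize(b[140:220,200:320],(780,520),interpolation=2))
s=manip.state();print(s['eef_pos'],s['clock'],s['ft_force'])
for P in ([.561,-.1397,.095],[.561,-.1397,.117]): print(proj('top',P),proj('side',P))
print(manip.spot_in('top','right_rocker'))
```

```text
[ 0.56123226 -0.13977089  0.11198175] 5.2 [ 0.14547739 -0.32663516 -0.59274848]
[293.76561155 178.48357397] [250.52552726 222.9062287 ]
[294.29187126 177.07948608] [250.364832   218.19561105]
[{'xyz': [-0.0399, 0.0216, -1.3659], 'score': 0.63}]
```

View pics/c4.png

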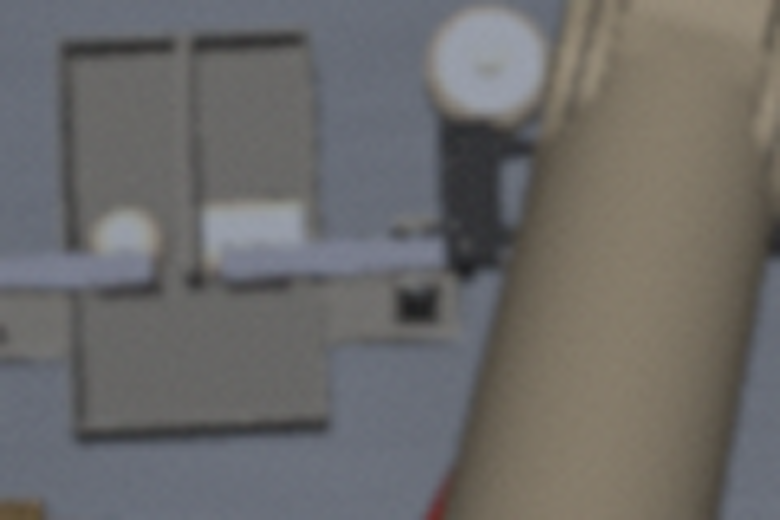

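Run:
```python
from h import *
o=cv2.imread('pics/top0.png');so=cv2.imread('pics/side0.png')
b=manip.capture('top');a=manip.capture('side')
f=lambda i:cv2.resize(i[160:200,225:275],(390,312),interpolation=2)
g=lambda i:cv2.resize(i[145:235,235:290],(390,640),interpolation=2)[:288]
cv2.imwrite('pics/c5.png',np.vstack([np.hstack([f(o),f(b)]),cv2.resize(np.hstack([so[150:235,215:315],a[150:235,215:315]]),(780,288+30),interpolation=2)[:288]]))
```

```text
(no output)
```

View pics/c5.png

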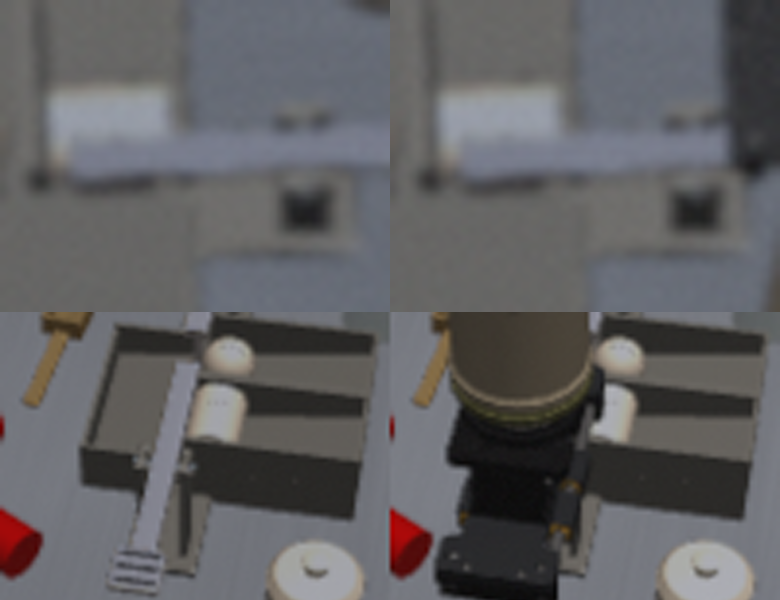

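Run:
```python
from h import *
s=manip.state();print(s['eef_pos'],s['eef_rot'],s['width'],s['qpos'])
x,y,z=s['eef_pos']
a=manip.capture('side');b=manip.capture('top')
I={'side':a,'top':b};out=[]
for n in I:
    big=cv2.resize(I[n],None,fx=6,fy=6,interpolation=cv2.INTER_CUBIC)
    for dz in (.049,):
        P=[[x+i,y+j,z+dz] for i,j in((-.0375,-.095),(.0375,-.095),(.0375,.095),(-.0375,.095))]
        cv2.polylines(big,[np.int32([6*proj(n,p) for p in P])],True,(0,255,0),1)
        P=[[x+i,y+j,z+dz] for j,i in((-.0375,-.095),(.0375,-.095),(.0375,.095),(-.0375,.095))]
        cv2.polylines(big,[np.int32([6*proj(n,p) for p in P])],True,(255,255,0),1)
    P=[[x+i,y+j,z-.017] for i,j in((-.01,-.015),(.01,-.015),(.01,.015),(-.01,.015))]
    cv2.polylines(big,[np.int32([6*proj(n,p) for p in P])],True,(0,0,255),1)
    c=(6*proj(n,[x,y,z])).astype(int);out.append(big[c[1]-280:c[1]+200,c[0]-230:c[0]+160])
cv2.imwrite('pics/c6.png',np.hstack(out))
```

```text
[ 0.5614204  -0.13977759  0.11231132] [-1.39216895  1.57027468  0.17887244] 0.0023647225768320497 [-0.22845638  0.31997227  0.47273657  1.73108344 -0.15939454  1.12810323
  1.86321668]
```

View pics/c6.png

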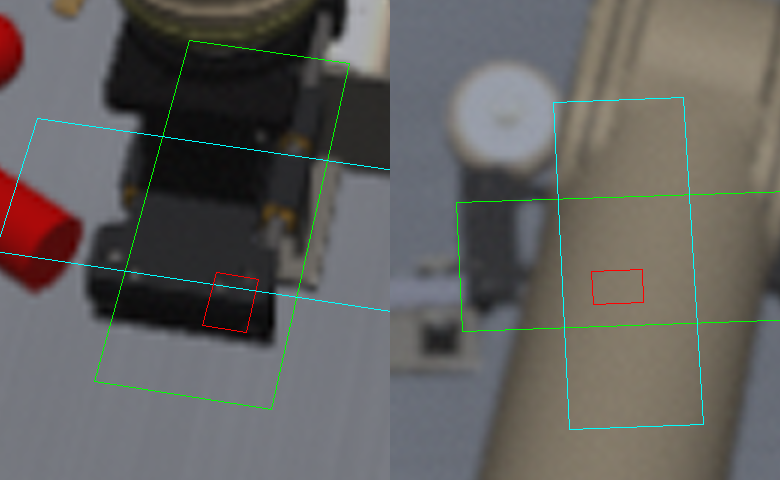

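Run:
```python
from h import *
from scipy.spatial.transform import Rotation as R
p=np.array([0.19705431, 0.59315269, 0.20907655]);M=R.from_euler('xyz',[0.37347317, 1.57068312, 1.6234664]).as_matrix()
out=[]
for n in('side','top'):
    im=cv2.imread(f'pics/{n}0.png');im=cv2.copyMakeBorder(im,60,60,60,60,cv2.BORDER_CONSTANT)
    big=cv2.resize(im,None,fx=4,fy=4,interpolation=cv2.INTER_CUBIC)
    def L(pts,c): cv2.polylines(big,[np.int32([4*(proj(n,p+M@np.array(q))+60) for q in pts])],True,c,1)
    L([(.017,-.0095,.0435),(.017,.0095,.0435),(.017,.0095,-.0435),(.017,-.0095,-.0435)],(0,0,255))
    L([(-.053,-.0375,.095),(-.053,.0375,.095),(-.053,.0375,-.095),(-.053,-.0375,-.095)],(0,255,0))
    c=(4*(proj(n,p)+60)).astype(int);print(n,c/4-60);out.append(big[c[1]-200:c[1]+200,max(0,c[0]-200):c[0]+200])
    out[-1]=cv2.copyMakeBorder(out[-1],0,400-out[-1].shape[0],0,400-out[-1].shape[1],cv2.BORDER_CONSTANT)
cv2.imwrite('pics/c7.png',np.hstack(out))
```

```text
side [192.    28.75]
top [ 66.25 293.  ]
```

View pics/c7.png

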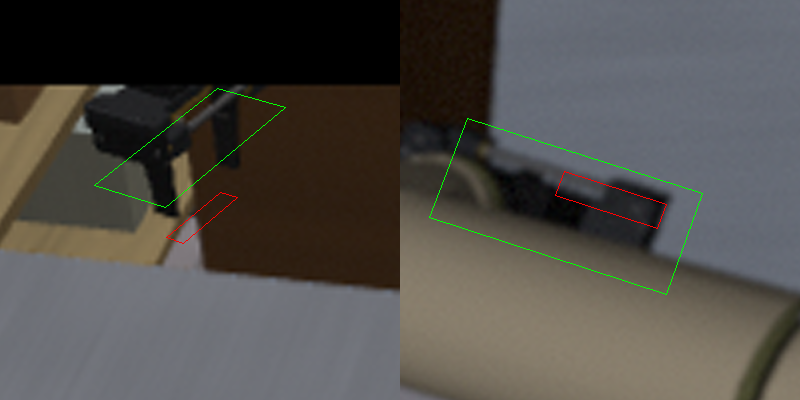

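The images show the rocker hasn't moved, and the visible gripper sits about 35–45 mm higher than the reported pose plus the stated dimensions would put it. The lateral position agrees. I'll keep descending in small steps and find contact by force.

Emit:
jog_arm([
  [4, 0, 0, 0, 0, 0, 0],
  [4, 0, 0, 0, 0, 0, 0],
  [0, 0, 0, 0, 0, 0, 0],
])

```text
clock: 5.75
eef_pos: [0.5611, -0.1397, 0.1035]
eef_rot: [1.293, 1.57, 2.864]
ft_force: [0.4, 0.1, 1.0]
width: 0.003
```

Emit:
jog_arm([
  [4, 0, 0, 0, 0, 0, 0],
  [0, 0, 0, 0, 0, 0, 0],
])

```text
clock: 5.95
eef_pos: [0.5613, -0.14, 0.0997]
eef_rot: [-2.701, 1.571, -1.131]
ft_force: [0.7, -0.4, 3.0]
width: 0.006
```

Emit:
jog_arm([
  [4, 0, 0, 0, 0, 0, 0],
  [0, 0, 0, 0, 0, 0, 0],
])

```text
clock: 6.15
eef_pos: [0.5612, -0.14, 0.0957]
eef_rot: [-2.734, 1.571, -1.163]
ft_force: [0.2, -2.0, 2.3]
width: 0.003
```

Emit:
jog_arm([
  [6, 0, 0, 0, 0, 0, 0],
  [6, 0, 0, 0, 0, 0, 0],
  [0, 0, 0, 0, 0, 0, 0],
])

```text
clock: 6.45
eef_pos: [0.5611, -0.1396, 0.0831]
eef_rot: [1.373, 1.57, 2.944]
ft_force: [0.8, -0.8, 2.8]
width: 0.003
```

Run:
```python
from h import *
o=cv2.imread('pics/top0.png');so=cv2.imread('pics/side0.png')
b=manip.capture('top');a=manip.capture('side')
f=lambda i:cv2.resize(i[160:200,225:275],(390,312),interpolation=2)
cv2.imwrite('pics/c8.png',np.vstack([np.hstack([f(o),f(b)]),cv2.resize(np.hstack([so[150:235,215:315],a[150:235,215:315]]),(780,288),interpolation=2)]))
s=manip.state();print(s['eef_pos'],s['ft_force'],s['ft_torque'])
```

```text
[ 0.56114566 -0.13971193  0.08383088] [ 0.65995502 -1.32433942  2.60258306] [-0.17680111 -0.0094969  -0.01011139]
```

View pics/c8.png

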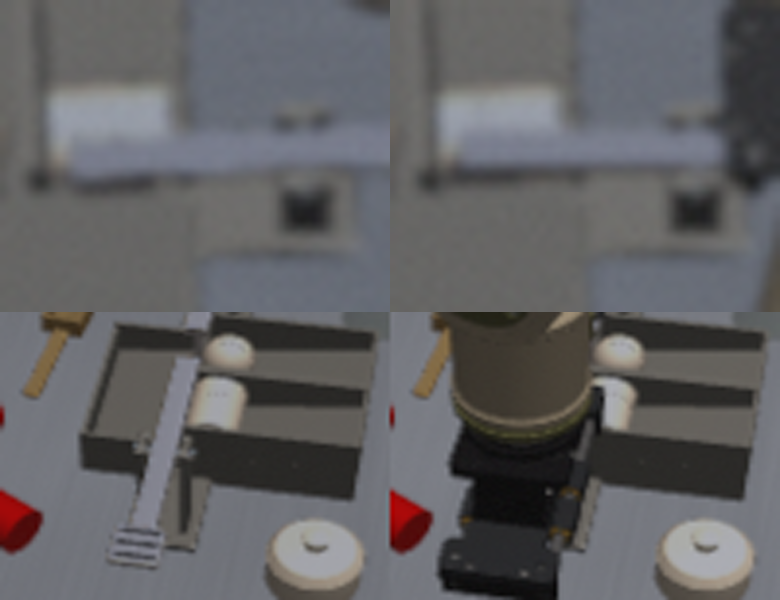

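The inner end of the right bar is now rising (top view, around px (234,179)), so the press works. I'll continue to the full stroke.

Emit:
jog_arm([
  [6, 0, 0, 0, 0, 0, 0],
  [6, 0, 0, 0, 0, 0, 0],
  [5, 0, 0, 0, 0, 0, 0],
  [4, 0, 0, 0, 0, 0, 0],
  [0, 0, 0, 0, 0, 0, 0],
])

```text
clock: 7.05
eef_pos: [0.5611, -0.1397, 0.0625]
eef_rot: [1.616, 1.57, -3.096]
ft_force: [-0.2, 0.5, 3.5]
width: 0.003
```

Emit:
jog_arm([
  [3, 0, 0, 0, 0, 0, 0],
  [3, 0, 0, 0, 0, 0, 0],
  [0, 0, 0, 0, 0, 0, 0],
  [0, 0, 0, 0, 0, 0, 0],
  [0, 0, 0, 0, 0, 0, 0],
])

```text
clock: 7.55
eef_pos: [0.5613, -0.14, 0.0572]
eef_rot: [-2.16, 1.571, -0.589]
ft_force: [0.4, 0.5, 3.7]
width: 0.001
```

```bash
cat > v.py <<'E'
from h import *
import sys
b=manip.capture('top');a=manip.capture('side')
cv2.imwrite(sys.argv[1],np.hstack([cv2.resize(b[135:215,200:280],(400,400),interpolation=2),cv2.resize(a[145:225,225:305],(400,400),interpolation=2)]))
s=manip.state();print(s['clock'],s['eef_pos'],s['ft_force'])
E
python3 v.py pics/c9.png
```

```text
7.65 [ 0.5612778  -0.13999399  0.05713874] [ 0.37996103 -1.28825583  4.65224701]
```

View pics/c9.png

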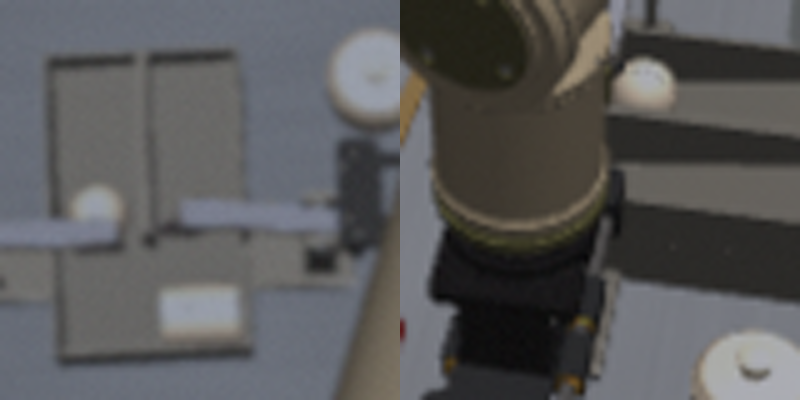

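The barrel has rolled into the pen (top px ≈ (240,197)) and the ball is still behind the left gate (px ≈ (219,176)). Now I'll raise the hand and let the rocker come back.

Emit:
jog_arm([
  [-5, 0, 0, 0, 0, 0, 0],
  [-10, 0, 0, 0, 0, 0, 0],
  [-12, 0, 0, 0, 0, 0, 0],
  [-12, 0, 0, 0, 0, 0, 0],
  [-12, 0, 0, 0, 0, 0, 0],
])

```text
clock: 8.15
eef_pos: [0.5612, -0.139, 0.1092]
eef_rot: [0.075, 1.57, 1.647]
ft_force: [0.1, 0.3, 0.2]
width: 0.006
```

Emit:
jog_arm([
  [-15, 0, 0, 0, 0, 0, 0],
  [-20, 0, 0, 0, 0, 0, 0],
  [-25, 0, 0, 0, 0, 0, 0],
  [-25, 0, -20, 0, 0, 0, 0],
  [-20, 0, -30, 0, 0, 0, 0],
])

```text
clock: 8.65
eef_pos: [0.562, -0.1879, 0.2153]
eef_rot: [-0.764, 1.569, 0.811]
ft_force: [0.6, -0.2, 0.6]
width: 0.003
```

Emit:
jog_arm([
  [0, 0, -40, 0, 0, 0, 0],
  [0, 0, -40, 0, 0, 0, 0],
  [0, 0, -40, 0, 0, 0, 0],
  [0, 0, -20, 0, 0, 0, 0],
  [0, 0, 0, 0, 0, 0, 0],
])

```text
clock: 9.15
eef_pos: [0.5598, -0.3331, 0.2134]
eef_rot: [2.508, 1.569, -2.209]
ft_force: [0.1, -0.1, -0.7]
width: 0.006
```

```bash
sed -i 's/135:215,200:280/140:220,190:310/;s/(400,400),interpolation=2),cv2/(600,400),interpolation=2),cv2/;s/145:225,225:305/100:240,235:305/;s/(400,400)/(200,400)/' v.py; python3 v.py pics/c10.png
```

```text
9.25 [ 0.56138757 -0.32912878  0.21317601] [-0.63012822  0.44111994  0.46225367]
```

View pics/c10.png

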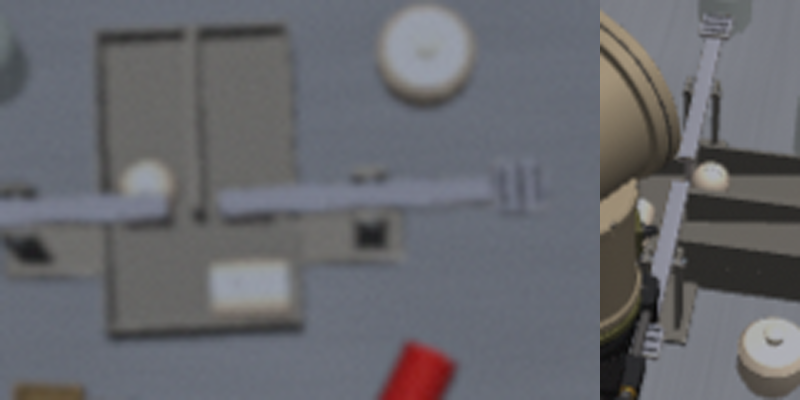

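Run:
```python
from h import *
im=manip.capture('top')[188:210,228:255].min(2)
n,l,st,ce=cv2.connectedComponentsWithStats((im>150).astype('uint8'));print(st,ce)
c=ce[1+np.argmax(st[1:,4])]+[228,188];print(c,atz('top',*c,.05)-[.592,.0905,0])
r=np.asarray(manip.capture('top'),int)[188:210,228:255].min(2)>150;print(abs(r.astype(int)-(im>150)).sum())
```

```text
[[  0   0  27  22 572]
 [  6   6   2   5   6]
 [  9   6   1   1   1]
 [ 12   6   1   1   1]
 [ 14   6   4   6  13]
 [ 12  11   1   1   1]] [[13.02097902 10.57692308]
 [ 6.5         8.33333333]
 [ 9.          6.        ]
 [12.          6.        ]
 [15.53846154  8.76923077]
 [12.         11.        ]]
[243.53846154 196.76923077] [-0.0824 -0.0482  0.05  ]
24
```

Run:
```python
from h import *
im=[manip.capture('top')[185:212,225:258].astype(int) for _ in range(6)]
print([abs(i-im[0]).mean().round(2) for i in im]); print(manip.state()['ft_force'],manip.state()['clock'])
manip.sign_off()
```

```text
[np.float64(0.0), np.float64(1.07), np.float64(1.08), np.float64(1.11), np.float64(1.1), np.float64(1.1)]
[ 0.5707378  -0.14924234 -0.27148272] 9.65
the job is handed in; nothing more can be done
```

The barrel is in the catch pen, and I handed the job in at about 9.7 s. It was waiting in the right lane, so I pressed the right rocker's pad with closed fingertips. Once the barrel had rolled out, I let the rocker come back up and moved the hand clear.

**Last checks:**
- **Barrel:** it is about 82–84 mm in front of the caddy origin. Six pictures in a row differed only by noise, so it is at rest.
- **Ball and rockers:** by eye, the ball is still behind the left gate. Both bars look back at rest, with the right gate shut.
- **Other things:** the pot looks unmoved, but I did not re-measure the bottle, scoop, mug, jar or tin. The arm's path kept clear of them.
- **Contact:** the wrist force was about zero when I handed in.

**What disagreed:**
- **Fingertip height:** contact came about 32 mm lower in reported TCP height than the stated fingertip length and pad height imply. The pictures also showed the gripper higher than the reported pose. I found contact by force and measured the stroke from there.
- **Pad height:** it triangulated to about 108 mm instead of the stated 117 mm.
- **Barrel position:** the threshold I used to outline the barrel was rough. I also matched its row against the earlier picture by eye, and it agreed.

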